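# Snap the grease coupler onto the tilted nipple and hold it home

### The job

Take the steel hand coupler that stands mouth-down in the drip tray, set it squarely over the tilted grease nipple on the bearing block and press until it snaps on and its mouth is fully home against the nipple's flange. The nipple's spring pushes back, so keep gripping and pressing: finish while holding the coupler fully home. Leave the other things on the bench where they are.

Things in the scene. Friction and masses are not known exactly. Their poses are not given: they have to be found in the camera images.
- coupler: Loose round steel tool, 101 mm tall, 0.2 to 0.33 kg, mouth-down in the tray. Origin: centre of its open mouth; z up its axis. Outside: sleeve 34 mm in diameter to 45 mm up, collar 40 mm from 45 to 51 mm (fingertips may bear on it to push), grip 28 mm from 51 to 101 mm. Inside: mouth funnels from 26 mm to an 18 mm bore at 6 mm depth; 25 mm groove from 11 mm to the bore's end at 37 mm depth.
- coupler_grip (a point): Point on the coupler's axis at mid grip, 76 mm above its mouth; axes as the coupler's.
- tray: Fixed aluminium drip tray, 130 x 130 mm, 12 mm high, walls 3 mm; origin at the centre of its underside. The coupler stands in it.
- block: Fixed grey bearing block (130 x 44 mm foot, rounded housing, top 97 mm above the bench) on a 170 x 120 x 15 mm plywood board; a 25 mm shaft, 170 mm long, runs through along the block's y, 57 mm up. Origin: centre of the board's underside. The nipple's swivel axis runs along the block's y, 112 mm straight above the origin, between two lugs whose tops are 120 mm above the bench.
- nipple_seat (a point): Centre of the upper face of the nipple's 34 mm flange, 20 mm out from the swivel axis; z points out along the nipple, tilted towards the block's -x. Brass nipple 16 mm in diameter, 36 mm long from this face; three sprung balls stand out 3 mm from its side at 19 mm; a 7 mm spring pin's free tip is at 45 mm. Fully home, the coupler's mouth rests on this face: its origin here, its z along this z.
- swivel (a joint): Tilt of the nipple's axis from vertical, in rad, 0.2 to 0.55 at the start. The swivel is very stiff and stays as it is: there is no need to turn it.
- check_pin (a joint): How far the spring pin is pressed in (m): 0 free, about 0.008 with the coupler home. Its spring takes 4 N to start, 10 N at home; it meets the coupler 8 mm before home. Pushing the balls into the bore takes about 10 N at 16 to 13 mm before home; they snap into the groove, pulling the coupler on, 8 to 6 mm before home. If the push ceases, the pin drives the coupler back to 5 to 6 mm from home.
- grease_tin: Bystander: steel tin, 72 mm in diameter, 65 mm tall; origin at the centre of its underside.
- spare_bearing: Bystander: steel bearing ring lying flat, 52 mm in diameter, 16 mm high; origin at the centre of its underside.
- tape_roll: Bystander: paper tape roll lying flat, 84 mm in diameter, 22 mm high; origin at the centre of its underside.
- screwdriver: Bystander: black-handled screwdriver, 190 mm long, lying along its own x, handle towards -x; its origin on the bench below the middle.
Mind the look-alikes: they are no part of the job. There is more than one size of the block; the job needs the middle-sized.

How it is judged:
By the outcome, as a careful person would: the job done as asked, in the order asked, and still so for the second after the job is handed in, while the arm keeps its last pose, push and grip.
It also fails if it takes over 43 s, if anything falls off the work surface, if the arm or the gripper's body presses on something with over 40 N, if the wrist force passes 120 N, or if a joint passes its speed limit or range.

### The arm

A 6-joint arm with a two-finger parallel gripper is mounted at the origin on the work surface. World frame = base frame: x ahead of the robot, y to its left, z up, the work surface at z = 0. Lengths are in mm, angles in rad, forces in N, time in s.
With the tool pointing down it reaches from about 350 to 875 mm from the base axis. Payload 4.2 kg.
Tool frame: the origin (TCP) lies at the very end of the fingers, on their centre line; the grasp point (between the pads) lies arm.hold_point_z behind it (arm.hold_point_z is the distance from the TCP to the grasp point, in mm); y points along the fingers, x is the direction in which the jaws open and shut, and the axes are right-handed (so a half turn about y gives the same grasp; the last joint's range is limited). The gripper opens to 85 mm and grips with 20 to 120 N. Pads are 22 mm wide; open, the fingers measure 114 mm over their backs; the gripper's body (76 mm by 85 mm) begins 54 mm behind the grasp point. The pads swing forward as they close: fully open they stand 13 mm farther back than shut.
Start: joints at [1.48, 0.385, 0.008, 0, -1.194, -0.259], TCP at [214.161, 587.141, 231.312] pointing down, gripper open.
Joint ranges: [-3.14, 3.14], [-1.21, 2.06], [-1.07, 1.41], [-3.16, 2.05], [-2.99, -0.16], [-3.1, 3.1]. Speed limits (rad/s): [2.79, 2.79, 3.14, 3.14, 3.14, 3.14].

### API

Orientations are given as a unit quaternion [x, y, z, w].
In Python, from bench import arm gives the robot as it stands.
- The arm moves only by the shell command python3 -m creep 'ROWS'. ROWS is JSON, a list of rows, each a list of 3 entries, a list of its own where there are three numbers: the shift along the world's x, y, z in mm, then the turn, a rotation vector about the world's x, y, z in rad, then the gripper command: -1 is shut, 1 is fully open, values between are in proportion. In form: [[[dx, dy, dz], [wx, wy, wz], jaw], ...]. A call has 1 to 12 rows; each row is the pose to reach, as a shift and turn from the pose commanded when the call began; what a row does not reach only later rows make up. A row lasts 1/12 s, in which the tool goes at most 41.7 mm and 7.16 degrees, less where a joint would pass 70% of its speed; a pose out of reach is approached as far as the arm can. A call with a gripper value outside its range is refused whole. The fingers move at their own pace and stop on an object; the grip force is fixed at half the most. Time passes only in rows, so rows that repeat a pose let the fingers close. It gives the time, the measured TCP pose, the force and the opening at its end, in the units of the state.
- arm.read_state(): the state, without advancing time (a new reading comes with each control period).
- arm.get_image(name): name is "scene" or "side" or "wrist"; returns (picture, depth): 480x640x3 uint8, red, green, blue; 480x640 float32, mm along the optical axis (not along the pixel's ray), 0 where there is no reading.
- arm.camera_params(name): a dict with "camera_matrix" (3x3 intrinsics, pixels), "extrinsics" (4x4, takes a point from world to camera coordinates); the wrist camera has in their place "T_tool_cam" (4x4, takes a point from camera to tool coordinates, whose origin is the TCP and whose axes are the tool frame's). Camera axes: x right, y down, z forward; pixel columns grow to the right and rows downward; lengths in mm; the calibration is good to about 2 mm. A picture is of the moment at which its call begins: read the wrist's pose just before it. camera_params takes no time and is no camera call.
- arm.job_done(): hands the job in, once; it reports no verdict.
The state is a dict: "clock": time; "joints": joint angles; "joint_vel": joint speeds; "joint_efforts": joint torques, N m; "position": TCP position; "ee_rot": TCP orientation; "contact_force": force on the tool from outside, world axes, zero at the start; "wrist_torque": the same for the moment, N m; "gripper_width": finger opening in mm.
Only numpy, scipy, OpenCV 4.12 (cv2) and the standard library are available. Lean on these libraries where they do the work, as an engineer would, in place of code of your own. Each camera call takes 0.05 s, during which the arm holds its last target.

## Working session

There is one attempt and no reset: what is moved stays moved. The work goes in short steps, Python scripts to look and compute and a shell command to move; the robot and the scene stay as the last step left them, time stands still between calls to the robot, and variables do not carry over. Pictures are saved under pics/ and viewed, and the job is handed in when it is done.

```bash
ls; mkdir -p pics; python3 - <<'E'
from bench import arm
import cv2,numpy as np
s=arm.read_state();print(s, arm.hold_point_z)
for n in ["scene","side","wrist"]:
    p,d=arm.get_image(n);cv2.imwrite(f"pics/{n}0.png",p[:,:,::-1]);np.savez(f"pics/{n}0.npz",p=p,d=d)
    c=arm.camera_params(n);print(n,{k:np.round(v,3).tolist() for k,v in c.items() if hasattr(v,'__len__')})
E
```

```text
pics
{'clock': 0.0, 'joints': array([ 1.47963038e+00,  3.85567004e-01,  6.63367619e-03, -5.13704862e-04,
       -1.19398397e+00, -2.58624050e-01]), 'joint_vel': array([ 0.00107724, -0.00038609,  0.00117371,  0.0001111 , -0.00016557,
        0.00145382]), 'joint_efforts': array([ 1.66938480e-04, -3.92296600e+01,  1.88400990e+01,  4.18633282e+00,
       -4.71272549e-03, -1.33527216e-07]), 'position': array([213.95232445, 586.62375283, 230.21615755]), 'ee_rot': array([ 0.40592786, -0.57894908,  0.57987661, -0.40470192]), 'contact_force': array([-0.15398017, -0.2118646 ,  0.32431864]), 'wrist_torque': array([ 0.04413907, -0.04164011,  0.05034579]), 'gripper_width': 85.244437488246} 18.700000000000003
scene {'camera_matrix': [[508.258, 0.0, 325.915], [0.0, 508.258, 238.573], [0.0, 0.0, 1.0]], 'extrinsics': [[-0.709, 0.706, 0.009, 417.779], [0.548, 0.558, -0.623, -232.332], [-0.445, -0.437, -0.782, 1567.271], [0.0, 0.0, 0.0, 1.0]]}
side {'camera_matrix': [[486.436, 0.0, 313.428], [0.0, 486.436, 235.259], [0.0, 0.0, 1.0]], 'extrinsics': [[0.945, -0.328, -0.008, -527.838], [-0.171, -0.472, -0.865, 180.253], [0.28, 0.819, -0.501, 911.537], [0.0, 0.0, 0.0, 1.0]]}
wrist {'camera_matrix': [[430.189, 0.0, 316.62], [0.0, 430.189, 239.772], [0.0, 0.0, 1.0]], 'T_tool_cam': [[1.0, 0.001, -0.0, 0.642], [0.0, -0.3, 0.954, -143.336], [0.001, -0.954, -0.3, 77.231], [0.0, 0.0, 0.0, 1.0]]}
```

View pics/scene0.png

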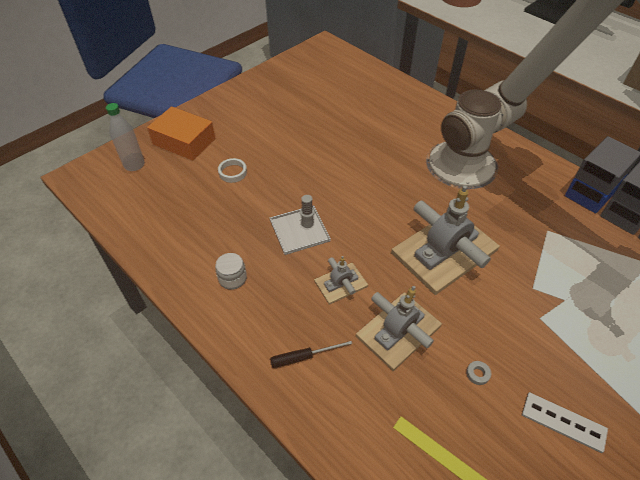

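View pics/side0.png

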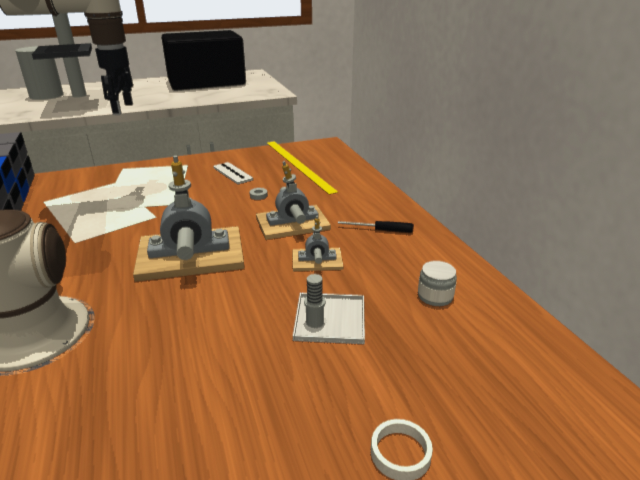

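View pics/wrist0.png

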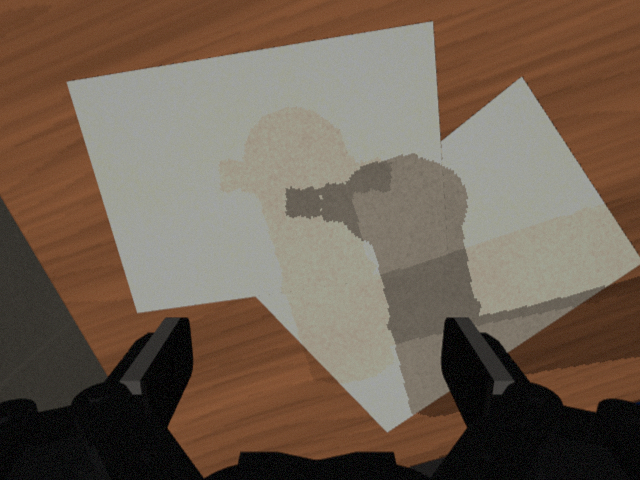

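Scene view: three blocks, small near (341,280), middle near (400,325), large near (447,245). The middle should be the 170x120 board, which I'll check by measuring. The coupler is at (307,210) in the tray, the tin at (231,270), the tape at (232,170), the bearing at (479,372) and the screwdriver at (310,355).

```bash
cat > h.py <<'E'
import numpy as np,cv2
from bench import arm
def cloud(n,d):
    c=arm.camera_params(n);K=np.array(c["camera_matrix"]);E=np.array(c["extrinsics"])
    v,u=np.mgrid[0:480,0:640]
    X=np.stack([(u-K[0,2])/K[0,0]*d,(v-K[1,2])/K[1,1]*d,d],-1)
    return (X-E[:3,3])@E[:3,:3]
def ray(n,u,v):
    c=arm.camera_params(n);K=np.array(c["camera_matrix"]);E=np.array(c["extrinsics"])
    r=E[:3,:3].T@np.array([(u-K[0,2])/K[0,0],(v-K[1,2])/K[1,1],1]);o=-E[:3,:3].T@E[:3,3]
    return o,r/np.linalg.norm(r)
def onz(n,u,v,z):
    o,r=ray(n,u,v);return o+r*(z-o[2])/r[2]
def cross(u1,u2,n1="scene",n2="side"):
    o1,r1=ray(n1,*u1);o2,r2=ray(n2,*u2)
    t=np.linalg.lstsq(np.stack([r1,-r2],1),o2-o1,rcond=None)[0]
    a=o1+r1*t[0];b=o2+r2*t[1];return (a+b)/2,np.linalg.norm(a-b)
def proj(n,P):
    c=arm.camera_params(n);K=np.array(c["camera_matrix"]);E=np.array(c["extrinsics"])
    q=K@(E[:3,:3]@np.array(P)+E[:3,3]);return q[:2]/q[2]
E
python3 - <<'E'
from h import *
for n,boxes in [("scene",dict(small=(312,252,370,305),mid=(352,280,446,370),large=(388,185,502,295),tray=(265,190,335,255))),("side",dict(small=(288,215,348,274),mid=(252,160,334,240),large=(130,155,248,280),tray=(290,275,370,345)))]:
    z=np.load(f"pics/{n}0.npz");P=cloud(n,z["d"]);print(n,"table z",np.median(P[300:330,250:260,2]))
    for k,(a,b,c,d) in boxes.items():
        q=P[b:d,a:c].reshape(-1,3);dd=z["d"][b:d,a:c].ravel();q=q[dd>0]
        for lo,hi in ((5,25),(60,400)):
            s=q[(q[:,2]>lo)&(q[:,2]<hi)]
            if len(s)>10:
                r=cv2.minAreaRect(s[:,:2].astype(np.float32));print(k,lo,len(s),np.round(r[0]),np.round(r[1]),round(r[2],1),"zmax",np.percentile(s[:,2],99).round(1))
p=np.load("pics/scene0.npz")["p"][:,:,::-1]
q=np.load("pics/side0.npz")["p"][:,:,::-1]
a=cv2.resize(p[270:375,345:455],None,fx=5,fy=5,interpolation=cv2.INTER_CUBIC)[:525]
b=cv2.resize(q[155:245,250:340],None,fx=5,fy=5,interpolation=cv2.INTER_CUBIC)
cv2.imwrite("pics/c1.png",a);cv2.imwrite("pics/c2.png",b)
E
```

```text
scene table z 0.42463609566424165
small 5 812 [575.  38.] [154. 148.] 44.7 zmax 24.5
small 60 167 [587.  47.] [29. 35.] 74.5 zmax 113.7
mid 5 2309 [563. 227.] [244. 234.] 43.9 zmax 23.8
mid 60 1403 [591. 238.] [ 75. 169.] 14.6 zmax 170.6
large 5 2570 [269. 145.] [406. 321.] 40.8 zmax 24.8
large 60 2598 [385. 217.] [346. 197.] 34.4 zmax 235.0
tray 5 735 [ 516. -175.] [233. 189.] 45.4 zmax 22.2
tray 60 181 [ 511. -154.] [30. 27.] 61.4 zmax 108.3
side table z -0.23363297068830333
small 5 1248 [615. 120.] [243. 151.] 73.2 zmax 24.4
small 60 227 [582.  99.] [ 30. 137.] 0.2 zmax 114.6
mid 5 1147 [631. 402.] [485. 231.] 81.8 zmax 24.3
mid 60 1063 [582. 177.] [ 77. 286.] 2.3 zmax 166.9
large 5 2992 [364. 389.] [636. 341.] 88.5 zmax 23.5
large 60 2726 [314. 165.] [237. 110.] 79.7 zmax 235.1
tray 5 762 [ 539. -154.] [135. 130.] 66.1 zmax 24.0
tray 60 400 [ 506. -158.] [29. 27.] 67.1 zmax 105.2
```

View pics/c1.png

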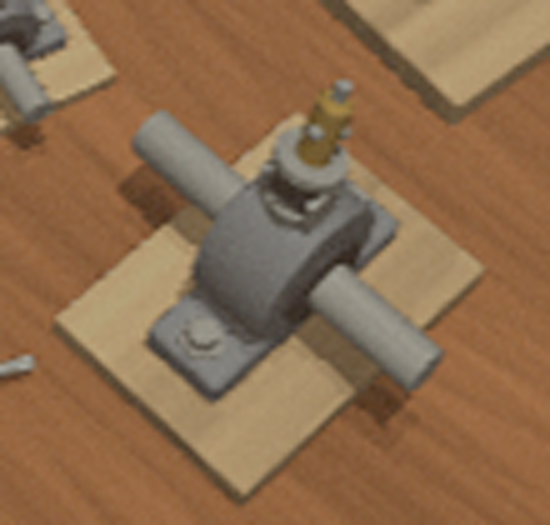

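View pics/c2.png

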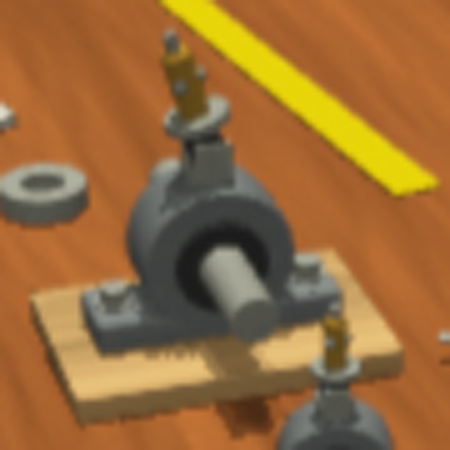

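```bash
python3 - <<'E'
from h import *
f=lambda u,v:(345+(u+.5)/5-.5,270+(v+.5)/5-.5)
g=lambda u,v:(250+(u+.5)/5-.5,155+(v+.5)/5-.5)
c=[onz("scene",*f(*p),15) for p in [(55,320),(243,494),(483,267),(298,115)]]
print(np.round(c,1));print([np.linalg.norm(c[i]-c[(i+1)%4]).round(1) for i in range(4)])
print("centre",np.mean(c,0))
L=(c[2]-c[1]+c[3]-c[0]);print("long dir",np.degrees(np.arctan2(L[1],L[0])))
c2=[onz("side",*g(*p),15) for p in [(30,297),(82,403),(403,349),(334,250)]]
print(np.round(c2,1),np.mean(c2,0));L=c2[2]-c2[1]+c2[3]-c2[0];print(np.degrees(np.arctan2(L[1],L[0])))
tip=cross(f(343,88),g(170,35));print("tip",tip)
fl=cross(f(311,157),g(198,117));print("flange",fl)
d=tip[0]-fl[0];print(np.linalg.norm(d),d/np.linalg.norm(d))
for n,b in (("scene",(265,190,335,255)),("side",(290,275,370,345))):
    z=np.load(f"pics/{n}0.npz");P=cloud(n,z["d"]);q=P[b[1]:b[3],b[0]:b[2]].reshape(-1,3)
    s=q[(q[:,2]>97)&(q[:,2]<108)];print(n,"coupler top",len(s),s.mean(0))
E
```

```text
[[666.6 175.   15. ]
 [670.  292.5  15. ]
 [501.9 298.2  15. ]
 [498.8 182.4  15. ]]
[np.float64(117.6), np.float64(168.2), np.float64(115.9), np.float64(168.0)]
centre [584.31296872 237.03485575  15.        ]
long dir 177.7833938350953
[[499.  293.   15. ]
 [497.1 175.1  15. ]
 [663.7 172.8  15. ]
 [668.2 290.4  15. ]] [582.00386885 232.83275852  15.        ]
-0.8387360801206909
tip (array([566.62260335, 237.38602803, 173.02246044]), np.float64(1.177796846962886))
flange (array([578.28371675, 236.30262122, 129.04821963]), np.float64(0.18131770167375724))
45.507023536053985 [-0.25624865  0.02380746  0.96631767]
scene coupler top 80 [ 510.95664331 -153.87195765  103.65029361]
side coupler top 154 [ 505.60875954 -159.05507293  102.63803596]
```

```bash
python3 - <<'E'
from h import *
from scipy.spatial.transform import Rotation as R
s=arm.read_state();print(R.from_quat(s["ee_rot"]).as_matrix().round(3))
z=np.load("pics/scene0.npz");P=cloud("scene",z["d"])
q=P[180:300,385:505].reshape(-1,3)
for lo,hi in ((150,180),(180,200),(200,240)):
    t=q[(q[:,2]>lo)&(q[:,2]<hi)&(q[:,1]<250)&(q[:,0]>250)];print(lo,len(t),t.min(0).round(),t.max(0).round(),np.median(t,0).round())
z=np.load("pics/side0.npz");P=cloud("side",z["d"])
q=P[150:280,130:245].reshape(-1,3)
for lo,hi in ((24,60),(100,150),(150,180),(180,200),(200,240)):
    t=q[(q[:,2]>lo)&(q[:,2]<hi)&(q[:,1]<400)];print(lo,len(t),t.min(0).round(),t.max(0).round(),np.median(t,0).round())
E
```

```text
[[-0.343 -0.     0.939]
 [-0.939 -0.002 -0.343]
 [ 0.002 -1.     0.   ]]
150 219 [306. 144. 150.] [585. 246. 180.] [331. 189. 163.]
180 195 [293. 146. 180.] [340. 192. 200.] [324. 175. 185.]
200 143 [307. 158. 200.] [331. 184. 240.] [323. 173. 223.]
24 1081 [199. 124.  24.] [405. 207.  60.] [328. 145.  44.]
100 1000 [261. 129. 100.] [366. 199. 150.] [313. 143. 120.]
150 190 [291. 143. 150.] [335. 187. 180.] [312. 149. 164.]
180 193 [290. 145. 180.] [336. 186. 200.] [313. 160. 184.]
200 196 [302. 152. 201.] [327. 175. 239.] [313. 160. 218.]
```

```bash
python3 -m creep '[[[40,-40,60],[0,0,0.1],1],[[316,-350,90],[0,0,0.35],1],[[316,-350,90],[0,0,0.35],1],[[316,-350,90],[0,0,0.35],1],[[316,-350,90],[0,0,0.35],1],[[316,-350,90],[0,0,0.35],1],[[316,-350,90],[0,0,0.35],1],[[316,-350,90],[0,0,0.35],1],[[316,-350,90],[0,0,0.35],1],[[316,-350,90],[0,0,0.35],1],[[316,-350,90],[0,0,0.35],1],[[316,-350,90],[0,0,0.35],1]]'
```

```text
clock: 1.15
position: [531.7, 234.6, 321.6]
ee_rot: [0.5, -0.5, 0.5, -0.5]
contact_force: [-0.0, 1.0, -0.2]
gripper_width: 85.5
```

```bash
cat >> h.py <<'E'
def wsnap(name):
    from scipy.spatial.transform import Rotation as R
    s=arm.read_state();p,d=arm.get_image("wrist");T=np.eye(4);T[:3,:3]=R.from_quat(s["ee_rot"]).as_matrix();T[:3,3]=s["position"]
    c=arm.camera_params("wrist");W=T@np.array(c["T_tool_cam"])
    np.savez(f"pics/{name}.npz",p=p,d=d,W=W,K=np.array(c["camera_matrix"]));cv2.imwrite(f"pics/{name}.png",p[:,:,::-1]);return s
def wcloud(name):
    z=np.load(f"pics/{name}.npz");K=z["K"];d=z["d"];v,u=np.mgrid[0:480,0:640]
    X=np.stack([(u-K[0,2])/K[0,0]*d,(v-K[1,2])/K[1,1]*d,d],-1);return X@z["W"][:3,:3].T+z["W"][:3,3]
def wray(name,u,v):
    z=np.load(f"pics/{name}.npz");K=z["K"];W=z["W"];r=W[:3,:3]@np.array([(u-K[0,2])/K[0,0],(v-K[1,2])/K[1,1],1]);return W[:3,3],r
def wonz(name,u,v,h):
    o,r=wray(name,u,v);return o+r*(h-o[2])/r[2]
E
python3 - <<'E'
from h import *
s=wsnap("w1");print(s["position"],s["ee_rot"],s["joints"])
E
```

```text
[531.65916421 234.58308768 321.58907379] [ 0.49969011 -0.50023307  0.50044087 -0.49963547] [ 6.94274687e-01  2.61370021e-01  5.34429375e-02  3.06252280e-04
 -1.36291966e+00  8.75110069e-01]
```

View pics/w1.png

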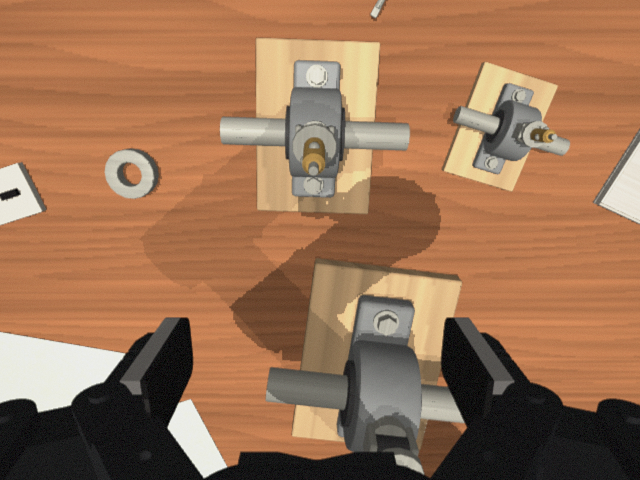

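The nipple of the middle block is at about (314,150). The large block is at lower right, the small one at upper right. Enlarging the nipple.

```bash
python3 - <<'E'
from h import *
z=np.load("pics/w1.npz");p=z["p"][:,:,::-1]
cv2.imwrite("pics/w1c.png",cv2.resize(p[30:220,220:420],None,fx=3,fy=3,interpolation=cv2.INTER_CUBIC))
cv2.imwrite("pics/w1d.png",cv2.resize(p[110:190,275:355],None,fx=7,fy=7,interpolation=cv2.INTER_CUBIC))
C=wcloud("w1")
q=C[100:200,270:360].reshape(-1,3)
for a in range(110,180,6):
    t=q[(q[:,2]>a)&(q[:,2]<a+6)]
    if len(t): print(a,len(t),t.mean(0).round(1),t.min(0).round(1),t.max(0).round(1))
E
```

```text
110 11 [592.7 234.6 113. ] [591.6 220.9 110.8] [593.8 248.6 115.5]
116 66 [590.9 235.4 119.9] [586.5 220.2 116.1] [593.5 250.7 121.7]
122 1 [567.5 248.3 127.6] [567.5 248.3 127.6] [567.5 248.3 127.6]
128 551 [579.8 235.7 131.8] [566.3 219.8 128.1] [595.5 252.7 134. ]
134 415 [588.3 236.  135.4] [577.1 220.8 134. ] [594.9 250.8 139.8]
140 56 [581.6 235.5 142.8] [576.6 228.4 140.1] [583.8 243.9 145.9]
146 62 [575.  235.8 149.8] [566.7 226.3 146. ] [581.3 245.9 151.9]
152 111 [579.1 235.8 155. ] [569.2 227.8 152. ] [583.4 245.1 157.9]
158 108 [573.4 236.4 161.7] [562.6 228.6 158.1] [579. 244. 164.]
164 266 [572.  236.1 166.5] [563.6 228.7 164. ] [577.5 243.9 169.9]
170 94 [567.5 236.3 174.4] [563.8 232.9 170.2] [571.4 239.7 176. ]
176 11 [567.5 236.2 176.4] [566.1 233.6 176. ] [568.9 238.9 177. ]
```

View pics/w1c.png

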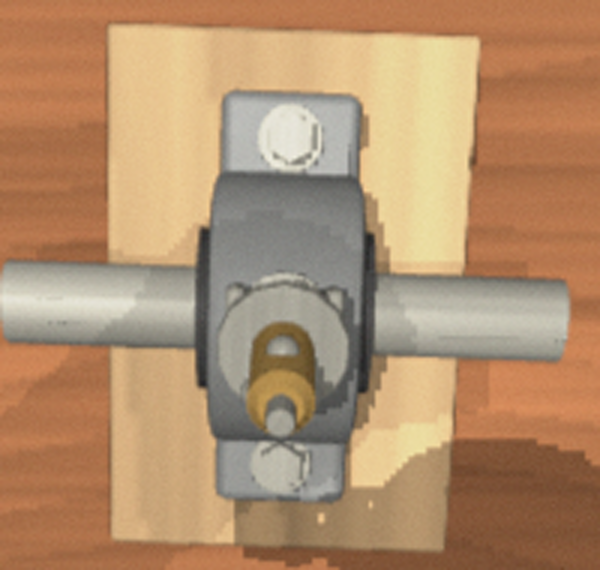

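View pics/w1d.png

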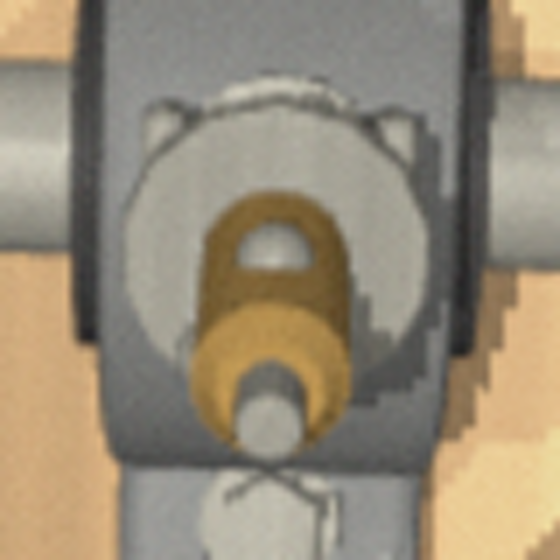

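```bash
python3 - <<'E'
from h import *
C=wcloud("w1")
q=C[115:172,288:340].reshape(-1,3);q=q[(q[:,2]>125)&(q[:,2]<142)]
rng=np.random.default_rng(0);best=0
for _ in range(500):
    a,b,c=q[rng.choice(len(q),3,False)];n=np.cross(b-a,c-a);L=np.linalg.norm(n)
    if L<20: continue
    n/=L;m=abs((q-a)@n)<1
    if m.sum()>best:best=m.sum();M=m
s=q[M];c0=s.mean(0);n=np.linalg.svd(s-c0)[2][2];n*=np.sign(n[2]);print(best,len(q),n,"tilt",np.arccos(n[2]))
e1=np.cross([0,1,0],n);e1/=np.linalg.norm(e1);e2=np.cross(n,e1)
uv=np.stack([(s-c0)@e1,(s-c0)@e2],1).astype(np.float32)
(cx,cy),r=cv2.minEnclosingCircle(uv);S=c0+cx*e1+cy*e2;print("seat",S,"r",r)
t=C[155:180,300:330].reshape(-1,3);t=t[(t[:,2]>175.)&(t[:,2]<179)];T=np.array([(t[:,0].min()+t[:,0].max())/2,(t[:,1].min()+t[:,1].max())/2,t[:,2].mean()]);print("tip",T,len(t),t.min(0),t.max(0))
d=T-S;print(np.linalg.norm(d),d/np.linalg.norm(d),"tilt x",np.arctan2(-d[0],d[2]))
# brass top face
b=C[140:180,295:335].reshape(-1,3);b=b[(b[:,2]>160)&(b[:,2]<171)];b=b[abs((b-S)@n-36)<1.5];print("brass top",len(b),(b.min(0)+b.max(0))/2)
f=lambda u,v:(220+(u+.5)/3-.5,30+(v+.5)/3-.5)
c=[wonz("w1",*f(*p),15) for p in [(109,26),(112,541),(443,551),(479,38)]];print(np.round(c,1),np.mean(c,0));
for e in range(4):print(np.linalg.norm(c[e]-c[e-1]))
# shaft axis direction from top ridge
v=C[100:165,215:415].reshape(-1,3);m=(abs(v[:,1]-235)>45)&(v[:,2]>62)&(v[:,2]<80)
k=v[m];print(len(k),np.percentile(k[:,2],98),"yaw of y axis",np.polyfit(k[:,1],k[:,0],1))
E
```

```text
693 986 [-0.26762216  0.00574025  0.96350684] tilt 0.2709882130057565
seat [578.35836467 235.95132691 132.00783559] r 16.931316375732422
tip [567.03533303 236.26881857 175.70910354] 51 [564.0519547  233.57470529 175.06695899] [570.01871135 238.96293185 177.03920704]
45.1454612078475 [-0.25081218  0.00703264  0.96801022] tilt x 0.2535255717825368
brass top 155 [570.03687724 235.65006179 166.6117561 ]
[[669.  291.7  15. ]
 [500.7 297.9  15. ]
 [496.9 179.4  15. ]
 [665.4 173.7  15. ]] [582.99993101 235.65913496  15.        ]
118.07208939025796
168.42603046237832
118.57951451003278
168.5796025515553
2260 70.9996989008733 yaw of y axis [3.31810174e-02 5.76123449e+02]
```

Wrist depth gives the seat at (578.3, 236, 131.7), tilt about 0.26 rad towards -x and block yaw about -2°. This agrees with the scene and side cameras, the board size and the expected heights. Now to the coupler.

```bash
python3 -m creep '[[[-50,-392,-60],[0,0,0],1],[[-50,-392,-60],[0,0,0],1],[[-50,-392,-60],[0,0,0],1],[[-50,-392,-60],[0,0,0],1],[[-50,-392,-60],[0,0,0],1],[[-50,-392,-60],[0,0,0],1],[[-50,-392,-60],[0,0,0],1],[[-50,-392,-60],[0,0,0],1],[[-50,-392,-60],[0,0,0],1],[[-50,-392,-60],[0,0,0],1],[[-50,-392,-60],[0,0,0],1],[[-50,-392,-60],[0,0,0],1]]' && python3 - <<'E'
from h import *
s=wsnap("w2");print(s["position"],s["ee_rot"],s["joints"])
C=wcloud("w2");q=C.reshape(-1,3);q=q[(abs(q[:,0]-508)<60)&(abs(q[:,1]+157)<60)]
for a,b in ((0,8),(8,15),(35,60),(60,95),(95,110)):
    t=q[(q[:,2]>a)&(q[:,2]<b)]
    if len(t): print(a,len(t),np.median(t,0).round(1),t.min(0).round(1),t.max(0).round(1))
E
```

```text
clock: 2.2
position: [479.5, -156.0, 260.7]
ee_rot: [-0.5, 0.501, -0.5, 0.499]
contact_force: [-0.2, 0.4, 1.3]
gripper_width: 85.3
[ 479.52017235 -155.96533106  260.73672352] [-0.49956627  0.50106271 -0.50033942  0.49902923] [ 7.88418561e-03  1.57162393e-01 -2.32084785e-01 -2.13830547e-04
 -1.18280771e+00  1.56018654e+00]
0 13496 [ 524.4 -157.8    3.4] [ 448.1 -217.     0. ] [567.6 -97.    8. ]
8 755 [ 481.9 -172.8   12.2] [ 454.9 -216.8    8. ] [567.4 -97.1  15. ]
35 603 [ 519.1 -156.2   54.6] [ 496.7 -175.6   47.1] [ 527.8 -136.6   59.6]
60 170 [ 520.6 -156.2   77.6] [ 511.3 -169.8   60.1] [ 522.2 -142.6   94.7]
95 1295 [ 508.7 -156.2  104.6] [ 494.4 -169.7   96.4] [ 522.1 -142.2  107.2]
```

View pics/w2.png

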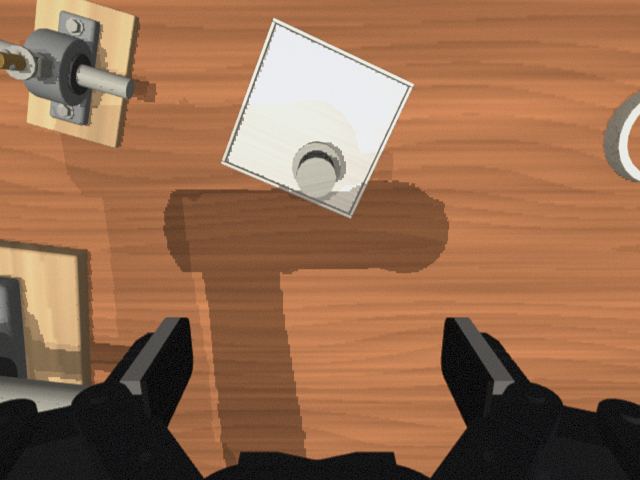

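The coupler's axis is at (508.4, -156), with its top at z=104.4 and its collar top at about 54.5. The rest on the bench is clear of it. Moving down to grasp.

```bash
python3 -m creep '[[[29,0,-40],[0,0,0],1],[[29,0,-80],[0,0,0],1],[[29,0,-110],[0,0,0],1],[[29,0,-140],[0,0,0],1],[[29,0,-165],[0,0,0],1],[[29,0,-185],[0,0,0],1],[[29,0,-198],[0,0,0],1],[[29,0,-204],[0,0,0],1],[[29,0,-204],[0,0,0],1],[[29,0,-204],[0,0,0],1]]' && python3 - <<'E'
from h import *
s=wsnap("w3");print(s["position"],s["contact_force"])
E
```

```text
clock: 3.08
position: [510.0, -154.1, 57.9]
ee_rot: [-0.5, 0.499, -0.5, 0.501]
contact_force: [0.8, -0.3, 0.5]
gripper_width: 85.1
[ 510.04123346 -154.1131437    57.89501692] [ 0.82972619 -0.29666289  0.46402426]
```

View pics/w3.png

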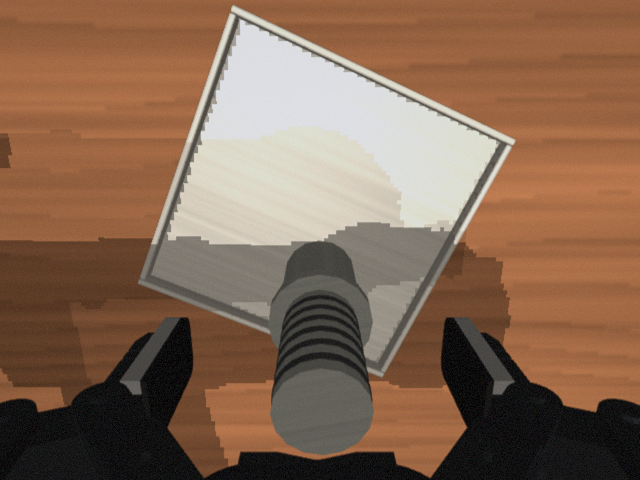

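```bash
python3 - <<'E'
from h import *
C=wcloud("w3");q=C.reshape(-1,3);t=q[(q[:,2]>100)&(q[:,2]<110)&(abs(q[:,0]-508)<25)&(abs(q[:,1]+156)<25)];print((t.min(0)+t.max(0))/2,t.mean(0))
E
python3 -m creep '[[[0,0,0],[0,0,0],-1],[[0,0,0],[0,0,0],-1],[[0,0,0],[0,0,0],-1],[[0,0,0],[0,0,0],-1],[[0,0,0],[0,0,0],-1],[[0,0,0],[0,0,0],-1],[[0,0,0],[0,0,0],-1],[[0,0,0],[0,0,0],-1],[[0,0,0],[0,0,0],-1],[[0,0,0],[0,0,0],-1]]'
```

```text
[ 507.98692968 -156.17795304  103.25210262] [ 509.61678695 -156.10353869  104.38021143]
clock: 3.97
position: [509.4, -155.0, 57.8]
ee_rot: [-0.5, 0.5, -0.5, 0.5]
contact_force: [-1.5, -0.4, 4.8]
gripper_width: 26.5
```

```bash
python3 -m creep '[[[0,0,10],[0,0,0],-1],[[0,0,30],[0,0,0],-1],[[0,0,70],[0,0,0],-1],[[0,0,110],[0,0,0],-1],[[0,0,150],[0,0,0],-1],[[0,0,190],[0,0,0],-1],[[0,0,220],[0,0,0],-1],[[0,0,220],[0,0,0],-1],[[0,0,220],[0,0,0],-1]]' && python3 - <<'E'
from h import *
s=wsnap("w4");print(s["position"],s["contact_force"],s["joints"],s["gripper_width"])
for n in ("scene","side"):
    p,d=arm.get_image(n);np.savez(f"pics/{n}4.npz",p=p,d=d);cv2.imwrite(f"pics/{n}4.png",p[:,:,::-1])
p=cv2.imread("pics/side4.png");print(proj("side",s["position"]),proj("scene",s["position"]))
u,v=proj("side",s["position"]).astype(int);a=p[max(v-110,0):v+90,u-100:u+100];u,v=proj("scene",s["position"]).astype(int);q=cv2.imread("pics/scene4.png");b=q[max(v-100,0):v+100,u-100:u+100]
h=min(len(a),len(b));cv2.imwrite("pics/h4.png",cv2.resize(np.hstack([a[:h],b[:h]]),None,fx=2,fy=2,interpolation=cv2.INTER_CUBIC))
E
```

```text
clock: 4.72
position: [509.4, -154.5, 278.7]
ee_rot: [-0.499, 0.499, -0.501, 0.501]
contact_force: [-0.6, 0.4, -4.3]
gripper_width: 26.7
[ 509.35112546 -154.48731557  278.724235  ] [-0.57943017  0.36365603 -4.2933703 ] [ 9.78578070e-03  1.93089829e-01 -1.41218438e-01 -1.19499271e-03
 -1.23302966e+00  1.56127938e+00] 26.66173547462417
[314.56552584 188.97691758] [304.74360858 147.4813474 ]
```

View pics/w4.png

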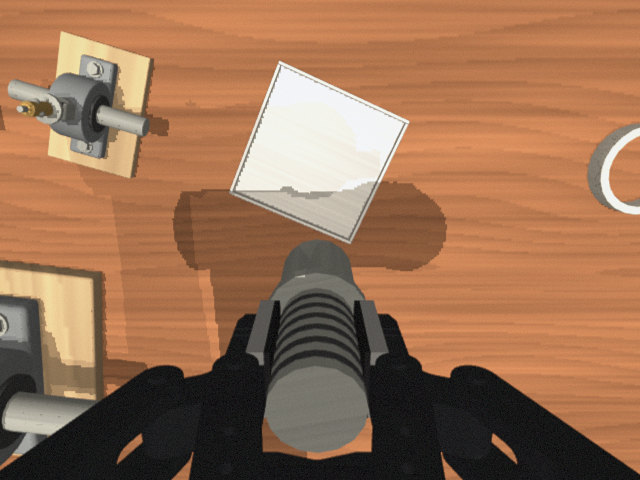

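View pics/h4.png

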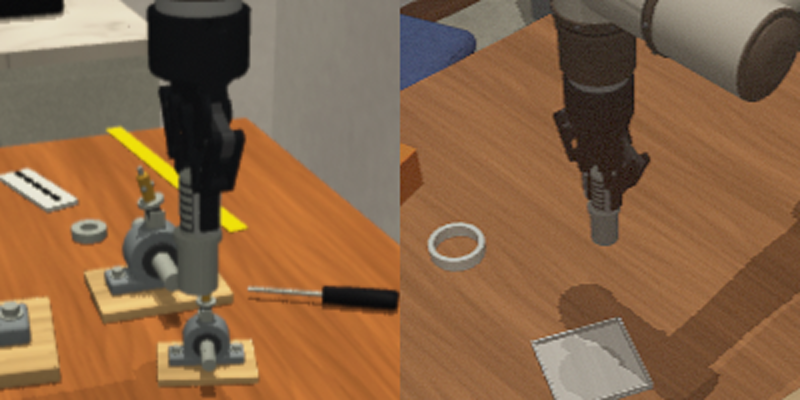

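```bash
python3 - <<'E'
from h import *
C=wcloud("w4");s=np.array([509.351,-154.487,278.724]);q=C[230:460,255:385].reshape(-1,3)-s
q=q[(abs(q[:,0])<30)&(abs(q[:,1])<25)]
for a,b in ((-60,-53),(-53,-40),(-40,-20),(-20,-6),(-6,2),(2,10),(10,20),(20,30),(30,45),(45,55)):
    t=q[(q[:,2]>a)&(q[:,2]<b)]
    if len(t): print(a,len(t),t.mean(0).round(1),t.min(0).round(1),t.max(0).round(1))
t=q[q[:,2]>42];print("top z",np.median(t[:,2]))
c0=t[abs(t[:,2]-np.median(t[:,2]))<1.2];m=c0.mean(0);n=np.linalg.svd(c0-m)[2][2];print("normal",n*np.sign(n[2]),(c0.min(0)+c0.max(0))/2, cv2.minEnclosingCircle(c0[:,:2].astype(np.float32)))
E
```

```text
-60 50 [ 12.7  -1.1 -53.7] [  5.2 -15.9 -55.2] [ 15.7  14.8 -53. ]
-53 530 [ 12.7  -0.8 -46.3] [  3.5 -16.8 -53. ] [ 15.9  15.  -40. ]
-40 1030 [ 12.9  -0.8 -29.7] [  3.6 -16.8 -40. ] [ 15.9  15.1 -20. ]
-20 368 [ 15.   -0.8 -10.9] [  5.6 -19.1 -20. ] [18.7 18.  -6. ]
-6 2044 [12.3 -0.8 -3. ] [  1.9 -18.7  -6. ] [19.  17.3  2. ]
2 1048 [10.1 -1.1  6.3] [  2.4 -24.4   2.1] [13.2 20.7 10. ]
10 1836 [10.1 -1.6 15.1] [  1.9 -23.9  10. ] [13.3 19.3 20. ]
20 2130 [10.1 -1.3 25.2] [  1.6 -22.4  20. ] [13.3 18.9 30. ]
30 4418 [ 8.7 -1.5 38.1] [-11.4 -20.7  30. ] [13.4 17.3 45. ]
45 7849 [-0.1 -1.  46.9] [-16.9 -18.4  45. ] [13.4 15.4 55. ]
top z 46.85787417147918
normal [-3.49508350e-03  5.06470012e-04  9.99993764e-01] [-1.35331901 -1.53914908 46.8564604 ] ((1.1885359287261963, -1.684018850326538), 20.193601608276367)
```

The coupler sits straight in the grip, its axis about (-0.7, -0.5) mm off the commanded TCP and its mouth about 53 mm below it. Carrying it to a standoff over the nipple at higher height first.

```bash
python3 -m creep '[[[3,20,0],[0,0,0],-1],[[6,55,0],[0,0,0],-1],[[10,95,0],[0,0,0],-1],[[14,135,0],[0,-0.05,0],-1],[[18,175,0],[0,-0.1,0],-1],[[22,215,0],[0,-0.15,0],-1],[[26,255,0],[-0.003,-0.2,0],-1],[[30,295,0],[-0.006,-0.24,0],-1],[[34,335,0],[-0.009,-0.262,0],-1],[[38,370,0],[-0.009,-0.262,0],-1],[[40,388,-5],[-0.009,-0.262,0],-1],[[40,392,-10],[-0.009,-0.262,0],-1]]' && python3 -m creep '[[[0,0,-15],[0,0,0],-1],[[0,0,-26],[0,0,0],-1],[[0,0,-26],[0,0,0],-1],[[0,0,-26],[0,0,0],-1]]' && python3 - <<'E'
from h import *
s=wsnap("w5");print(s["position"],s["ee_rot"],s["contact_force"],s["joints"],s["gripper_width"])
for n in ("scene","side"):
    p,d=arm.get_image(n);np.savez(f"pics/{n}5.npz",p=p,d=d);cv2.imwrite(f"pics/{n}5.png",p[:,:,::-1])
a=cv2.imread("pics/side5.png")[60:260,210:410];b=cv2.imread("pics/scene5.png")[170:370,310:510]
cv2.imwrite("pics/h5.png",cv2.resize(np.hstack([a,b]),None,fx=2,fy=2,interpolation=cv2.INTER_CUBIC))
E
```

```text
clock: 5.87
position: [548.7, 240.2, 264.5]
ee_rot: [0.435, -0.427, 0.562, -0.559]
contact_force: [0.1, -0.3, -3.4]
gripper_width: 26.6
clock: 6.2
position: [548.4, 235.9, 239.2]
ee_rot: [0.434, -0.428, 0.563, -0.557]
contact_force: [1.5, -0.5, -2.0]
gripper_width: 26.6
[548.38604246 235.92461816 239.2198636 ] [ 0.43449521 -0.42831274  0.56333468 -0.55715003] [ 1.47308159 -0.45687131 -2.04317987] [ 0.76631899  0.22329422 -0.31971253  0.24728124 -0.86340449  0.65877516] 26.581787029192828
```

View pics/w5.png

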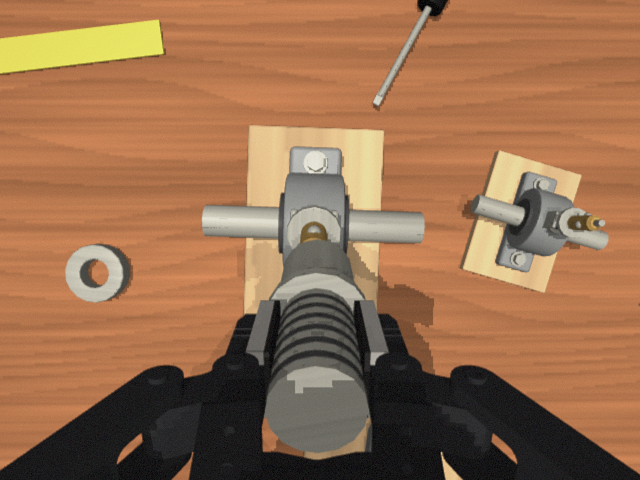

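View pics/h5.png

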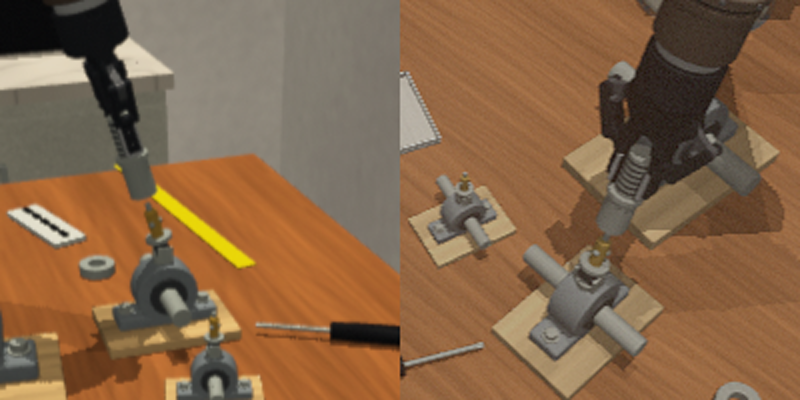

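```bash
cat > rel.py <<'E'
from h import *
import sys
def rel(name,hh):
    z=np.load(f"pics/{name}.npz");K=z["K"];d=z["d"];Tc=np.array(arm.camera_params("wrist")["T_tool_cam"])
    v,u=np.mgrid[0:480,0:640];X=np.stack([(u-K[0,2])/K[0,0]*d,(v-K[1,2])/K[1,1]*d,d],-1)@Tc[:3,:3].T+Tc[:3,3]
    q=X.reshape(-1,3);q=q[(abs(q[:,0])<40)&(abs(q[:,2])<45)]
    for a in range(8,52,6):   # along finger direction (tool y): sleeve
        t=q[(q[:,1]>a)&(q[:,1]<a+6)&(abs(q[:,0])<22)];
        if len(t)>5: print("slv y",a,len(t),"x",t[:,0].min().round(1),t[:,0].max().round(1),"mid",((t[:,0].min()+t[:,0].max())/2).round(2),"zmax",t[:,2].max().round(1))
    print("sleeve end y",np.percentile(q[(q[:,1]<60)&(q[:,2]<18)&(q[:,2]>12)][:,1],99.5))
    for a in range(60,int(60+hh),6):
        t=q[(q[:,1]>a)&(q[:,1]<a+6)&(abs(q[:,0])<25)]
        if len(t)>5: print("y",a,len(t),"x",t[:,0].min().round(1),t[:,0].max().round(1),"z",t[:,2].min().round(1),t[:,2].max().round(1))
    f=q[(q[:,1]>53+hh-8)&(q[:,1]<53+hh+8)&(abs(q[:,0])<24)&(abs(q[:,2])<28)]
    m=np.median(f[:,1]);f=f[abs(f[:,1]-m)<1.5]
    A=np.c_[f[:,0],f[:,2],np.ones(len(f))];c=np.linalg.lstsq(A,f[:,1],rcond=None)[0];print("flange n",len(f),"y(x,z)=",c.round(3),"x",f[:,0].min(),f[:,0].max(),"z",f[:,2].min(),f[:,2].max(),"circ",cv2.minEnclosingCircle(f[:,[0,2]].astype(np.float32)))
rel(sys.argv[1],float(sys.argv[2]))
E
python3 rel.py w5 60
python3 - <<'E'
import cv2;p=cv2.imread("pics/w5.png");cv2.imwrite("pics/w5c.png",cv2.resize(p[170:310,245:385],None,fx=4,fy=4,interpolation=cv2.INTER_CUBIC))
E
```

```text
slv y 8 101 x -17.7 19.0 mid 0.65 zmax 18.8
slv y 14 104 x -10.1 12.7 mid 1.29 zmax 15.8
slv y 20 322 x -14.0 15.2 mid 0.63 zmax 16.1
slv y 26 314 x -14.8 16.3 mid 0.73 zmax 15.9
slv y 32 300 x -15.0 16.3 mid 0.64 zmax 15.8
slv y 38 268 x -14.9 17.5 mid 1.31 zmax 15.9
slv y 44 247 x -14.9 17.4 mid 1.29 zmax 15.9
slv y 50 167 x -14.6 17.5 mid 1.44 zmax 16.1
sleeve end y 50.60043446935572
y 72 16 x -5.6 0.3 z 7.5 9.2
y 78 86 x -8.5 5.3 z 4.1 9.2
y 84 116 x -8.8 6.0 z 3.8 11.6
y 90 80 x -11.2 6.1 z -0.7 12.0
y 96 41 x -9.2 6.2 z 3.0 9.3
y 102 66 x -8.8 6.4 z 3.1 9.5
y 108 1230 x -17.8 15.2 z -8.4 18.4
y 114 41 x -15.8 15.3 z 4.6 18.4
flange n 1158 y(x,z)= [ 4.00000e-03 -1.00000e-02  1.11273e+02] x -17.686942975455292 15.136927001386217 z -8.43670096050208 18.406139998429403 circ ((-1.4195798635482788, 1.7929805517196655), 16.871421813964844)
```

View pics/w5c.png

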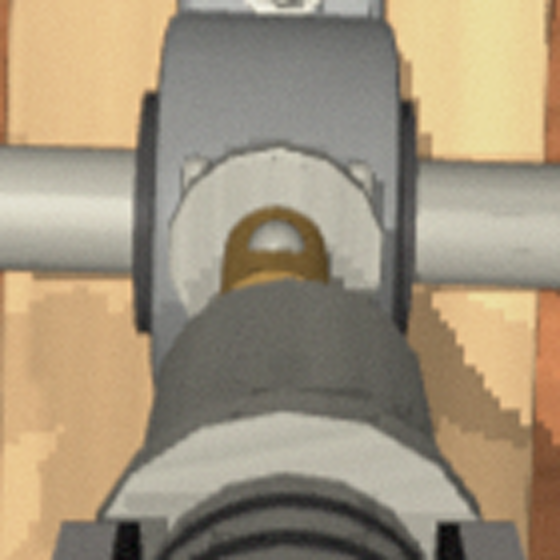

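Flange and coupler are parallel within 0.01 rad. The coupler is off by about 2.4 mm each way, so I'm correcting, closing in by 10 mm, letting it settle and measuring again.

```bash
python3 -m creep '[[[2.5,1.2,-5],[0,0,0],-1],[[4.9,2.3,-9],[0,0,0],-1],[[4.9,2.3,-9],[0,0,0],-1],[[4.9,2.3,-9],[0,0,0],-1],[[4.9,2.3,-9],[0,0,0],-1],[[4.9,2.3,-9],[0,0,0],-1]]' && python3 - <<'E'
from h import *
s=wsnap("w6");print(s["position"],s["joint_vel"].round(4))
s=wsnap("w6b");print(s["position"],s["joint_vel"].round(4))
E
python3 rel.py w6 48; python3 rel.py w6b 48|grep -v "^y"
```

```text
clock: 6.85
position: [554.1, 239.5, 232.5]
ee_rot: [0.433, -0.428, 0.563, -0.559]
contact_force: [0.5, -0.4, -2.3]
gripper_width: 26.6
[554.10073496 239.46416721 232.45529222] [ 0.0004 -0.0025 -0.0017  0.0002 -0.0014 -0.0016]
[554.09666294 239.4868068  232.50943994] [ 0.0013 -0.0023 -0.002   0.      0.0017  0.0002]
slv y 8 110 x -17.7 18.9 mid 0.62 zmax 18.8
slv y 14 107 x -11.4 12.2 mid 0.4 zmax 15.9
slv y 20 317 x -13.1 16.1 mid 1.51 zmax 16.0
slv y 26 318 x -14.9 16.3 mid 0.69 zmax 15.9
slv y 32 297 x -14.8 16.4 mid 0.76 zmax 16.1
slv y 38 268 x -15.1 17.5 mid 1.24 zmax 15.7
slv y 44 251 x -14.7 17.4 mid 1.34 zmax 16.0
slv y 50 165 x -15.0 17.5 mid 1.26 zmax 15.7
sleeve end y 50.39393652213767
y 78 32 x 0.3 5.8 z 6.2 8.2
y 84 6 x 1.4 7.1 z 3.8 7.7
y 90 37 x -3.8 9.6 z 0.9 5.4
y 96 115 x -10.5 17.0 z -1.4 13.5
y 102 1035 x -13.6 19.1 z -8.0 14.1
flange n 974 y(x,z)= [ 2.00000e-03 -1.00000e-03  1.03225e+02] x -13.648481812692747 19.14632356895432 z -7.991759066918348 14.064981784201933 circ ((2.847708225250244, -2.50465726852417), 16.830516815185547)
slv y 8 108 x -17.8 19.0 mid 0.63 zmax 18.7
slv y 14 109 x -11.8 12.7 mid 0.44 zmax 15.8
slv y 20 313 x -13.5 16.1 mid 1.32 zmax 15.9
slv y 26 319 x -14.9 16.2 mid 0.65 zmax 15.9
slv y 32 296 x -15.1 16.3 mid 0.62 zmax 16.0
slv y 38 275 x -15.0 17.4 mid 1.23 zmax 15.9
slv y 44 230 x -14.8 17.7 mid 1.41 zmax 15.9
slv y 50 177 x -15.0 17.5 mid 1.24 zmax 15.8
sleeve end y 50.49070162707832
flange n 995 y(x,z)= [ 1.00000e-03 -5.00000e-03  1.03289e+02] x -13.632807750887366 19.101052237677212 z -8.217484192873428 14.276713994340696 circ ((2.772606372833252, -2.4425346851348877), 16.824047088623047)
```

```bash
python3 -m creep '[[[-0.8,-1.7,-3.3],[0,0,0],-1],[[-0.8,-1.7,-3.3],[0,0,0],-1],[[-0.8,-1.7,-3.3],[0,0,0],-1],[[-0.8,-1.7,-3.3],[0,0,0],-1],[[-0.8,-1.7,-3.3],[0,0,0],-1],[[-0.8,-1.7,-3.3],[0,0,0],-1],[[-0.8,-1.7,-3.3],[0,0,0],-1],[[-0.8,-1.7,-3.3],[0,0,0],-1]]' && python3 - <<'E'
from h import *
s=wsnap("w7");print(s["position"],s["contact_force"])
for n in ("scene","side"):
    p,d=arm.get_image(n);cv2.imwrite(f"pics/{n}7.png",p[:,:,::-1])
a=cv2.imread("pics/side7.png")[100:220,230:350];b=cv2.imread("pics/scene7.png")[220:340,340:460]
cv2.imwrite("pics/h7.png",cv2.resize(np.hstack([a,b]),None,fx=3.3,fy=3.3,interpolation=cv2.INTER_CUBIC))
E
python3 rel.py w7 46|grep -v "^y"
```

```text
clock: 7.62
position: [553.3, 237.8, 229.1]
ee_rot: [0.433, -0.428, 0.563, -0.559]
contact_force: [0.0, -0.6, -2.3]
gripper_width: 27.0
[553.2882994  237.78209589 229.06605775] [ 0.00774945 -0.58027141 -2.2500152 ]
slv y 8 105 x -17.7 17.4 mid -0.17 zmax 18.8
slv y 14 100 x -11.4 12.2 mid 0.44 zmax 16.2
slv y 20 327 x -13.5 15.7 mid 1.11 zmax 16.0
slv y 26 312 x -14.9 16.3 mid 0.68 zmax 15.9
slv y 32 297 x -15.0 16.3 mid 0.65 zmax 16.0
slv y 38 273 x -15.0 17.3 mid 1.16 zmax 15.9
slv y 44 245 x -14.8 17.5 mid 1.35 zmax 16.0
slv y 50 169 x -15.0 17.5 mid 1.26 zmax 15.7
sleeve end y 50.25636947875806
flange n 1026 y(x,z)= [ 0.00000e+00 -3.00000e-03  1.00221e+02] x -15.297320121523352 17.561934373374992 z -6.200126391073553 15.704985845825725 circ ((1.0254690647125244, -1.0623770952224731), 16.884925842285156)
```

View pics/h7.png

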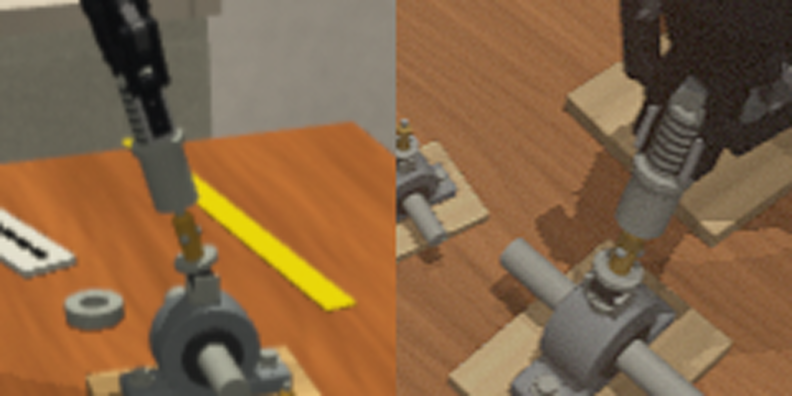

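Aligned to about 0.1–0.2 mm, roughly 47.5 mm before home. Sliding down the nipple's axis to just before the balls.

```bash
python3 -m creep '[[[1.3,0,-4.8],[0,0,0],-1],[[2.6,-0.1,-9.7],[0,0,0],-1],[[3.6,-0.1,-13.5],[0,0,0],-1],[[4.7,-0.2,-17.4],[0,0,0],-1],[[5.7,-0.2,-21.3],[0,0,0],-1],[[6.7,-0.2,-25.1],[0,0,0],-1],[[6.7,-0.2,-25.1],[0,0,0],-1],[[6.7,-0.2,-25.1],[0,0,0],-1],[[6.7,-0.2,-25.1],[0,0,0],-1]]' && python3 - <<'E'
from h import *
s=wsnap("w8");print(s["position"],s["contact_force"],s["wrist_torque"])
E
python3 rel.py w8 21|grep -v "^y"
```

```text
clock: 8.52
position: [560.1, 237.6, 204.1]
ee_rot: [0.433, -0.428, 0.563, -0.559]
contact_force: [-0.3, -0.0, -1.6]
gripper_width: 27.1
[560.11772481 237.61314975 204.08637408] [-0.30003669 -0.00836638 -1.61358792] [0.04865519 0.73883847 0.04873688]
slv y 8 101 x -17.7 18.6 mid 0.44 zmax 18.8
slv y 14 111 x -11.4 12.3 mid 0.43 zmax 15.9
slv y 20 304 x -14.0 15.7 mid 0.87 zmax 15.9
slv y 26 328 x -14.7 16.3 mid 0.8 zmax 15.9
slv y 32 294 x -14.9 16.4 mid 0.71 zmax 15.9
slv y 38 272 x -15.0 17.5 mid 1.22 zmax 16.0
slv y 44 252 x -14.7 17.6 mid 1.42 zmax 15.9
slv y 50 161 x -15.0 17.6 mid 1.32 zmax 15.9
sleeve end y 50.42719661132875
flange n 665 y(x,z)= [-1.0000e-03 -1.0000e-03  7.4345e+01] x -15.278623674806765 17.60421895863426 z -1.3113131728341756 15.699024755031765 circ ((1.2213187217712402, 1.0518085956573486), 16.552553176879883)
```

View pics/w8.png

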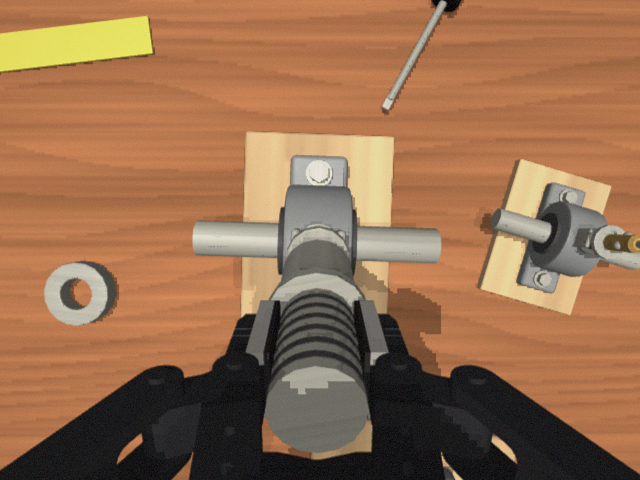

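No side force: the nipple is in the bore, with about 21.7 mm to go. Pressing past the balls.

```bash
python3 -m creep '[[[0.8,0,-2.9],[0,0,0],-1],[[1.3,0,-4.8],[0,0,0],-1],[[1.8,-0.1,-6.8],[0,0,0],-1],[[2.6,-0.1,-9.7],[0,0,0],-1],[[2.6,-0.1,-9.7],[0,0,0],-1],[[2.6,-0.1,-9.7],[0,0,0],-1]]' && python3 -m creep '[[[0.8,0,-2.9],[0,0,0],-1],[[1.3,0,-4.8],[0,0,0],-1],[[1.8,-0.1,-6.8],[0,0,0],-1],[[1.8,-0.1,-6.8],[0,0,0],-1],[[1.8,-0.1,-6.8],[0,0,0],-1]]'&& python3 - <<'E'
from h import *
s=wsnap("w9");print(s["position"],s["contact_force"],s["wrist_torque"])
E
python3 rel.py w9 5|grep -v "^y"
```

```text
clock: 9.07
position: [562.6, 237.5, 194.3]
ee_rot: [0.433, -0.428, 0.563, -0.559]
contact_force: [0.4, -1.1, -0.8]
gripper_width: 26.4
clock: 9.48
position: [564.7, 237.5, 188.0]
ee_rot: [0.432, -0.428, 0.563, -0.559]
contact_force: [-3.3, -0.5, 4.9]
gripper_width: 26.5
[564.67412587 237.54724672 188.03110431] [-3.34606615 -0.52677752  4.91429541] [-0.22535864  1.03189988 -0.07271182]
slv y 8 108 x -17.7 19.1 mid 0.7 zmax 18.6
slv y 14 104 x -11.4 11.8 mid 0.2 zmax 15.8
slv y 20 309 x -13.5 15.7 mid 1.08 zmax 16.2
slv y 26 327 x -14.8 16.3 mid 0.77 zmax 16.1
slv y 32 301 x -15.0 16.4 mid 0.66 zmax 15.7
slv y 38 259 x -15.0 17.4 mid 1.22 zmax 15.9
slv y 44 246 x -14.9 17.4 mid 1.29 zmax 15.9
slv y 50 168 x -14.6 17.4 mid 1.43 zmax 15.7
sleeve end y 56.796524925690214
flange n 137 y(x,z)= [-1.1000e-02 -3.6000e-02  5.8439e+01] x -13.043814132953429 17.3566467511799 z 2.1206857008083233 15.265500970642371 circ ((2.156416893005371, 4.420219898223877), 15.373287200927734)
```

View pics/w9.png

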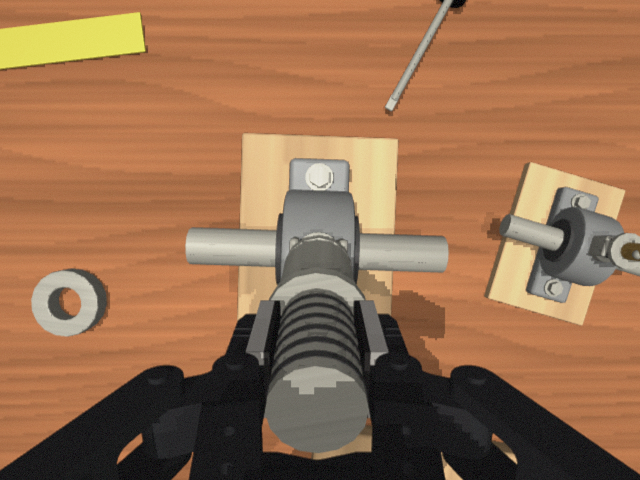

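```bash
python3 -m creep '[[[0.5,0,-1.9],[0,0,0],-1],[[1,0,-3.9],[0,0,0],-1],[[1.3,0,-4.8],[0,0,0],-1],[[1.3,0,-4.8],[0,0,0],-1],[[1.3,0,-4.8],[0,0,0],-1],[[1.3,0,-4.8],[0,0,0],-1]]'
```

```text
clock: 10.03
position: [565.8, 237.6, 184.8]
ee_rot: [0.432, -0.428, 0.563, -0.56]
contact_force: [-7.8, -0.8, 11.2]
gripper_width: 26.6
```

```bash
python3 -m creep '[[[0.5,0,-1.9],[0,0,0],-1],[[0.5,0,-1.9],[0,0,0],-1],[[0.5,0,-1.9],[0,0,0],-1]]'; python3 -m creep '[[[0.5,0,-1.9],[0,0,0],-1],[[0.5,0,-1.9],[0,0,0],-1],[[0.5,0,-1.9],[0,0,0],-1],[[0.5,0,-1.9],[0,0,0],-1]]'; python3 - <<'E'
from h import *
s=wsnap("w10");print(s["position"],s["contact_force"],s["wrist_torque"])
for n in ("scene","side"):
    p,d=arm.get_image(n);cv2.imwrite(f"pics/{n}10.png",p[:,:,::-1])
a=cv2.imread("pics/side10.png")[120:220,240:340];b=cv2.imread("pics/scene10.png")[230:330,350:450];c=cv2.imread("pics/w10.png")[200:300,270:370]
cv2.imwrite("pics/h10.png",cv2.resize(np.hstack([a,b]),None,fx=4,fy=4,interpolation=cv2.INTER_CUBIC));cv2.imwrite("pics/w10c.png",cv2.resize(c,None,fx=5.5,fy=5.5,interpolation=cv2.INTER_CUBIC))
E
python3 rel.py w10 1|grep -v "^y"
```

```text
clock: 10.28
position: [566.4, 237.6, 184.9]
ee_rot: [0.432, -0.427, 0.564, -0.56]
contact_force: [-12.5, -1.5, 19.9]
gripper_width: 26.5
clock: 10.62
position: [566.8, 237.7, 184.9]
ee_rot: [0.431, -0.427, 0.564, -0.56]
contact_force: [-18.0, -2.0, 28.4]
gripper_width: 26.9
[566.84601472 237.69934493 184.85174581] [-18.03755655  -2.01596592  28.42211809] [-0.81088169  3.98984745 -0.31738572]
slv y 8 110 x -17.7 19.0 mid 0.64 zmax 18.3
slv y 14 93 x -11.0 11.9 mid 0.44 zmax 15.5
slv y 20 302 x -13.5 14.9 mid 0.69 zmax 15.4
slv y 26 321 x -14.9 16.3 mid 0.72 zmax 15.4
slv y 32 276 x -15.0 16.3 mid 0.67 zmax 15.3
slv y 38 263 x -14.9 17.2 mid 1.19 zmax 15.1
slv y 44 248 x -14.8 17.5 mid 1.34 zmax 15.2
slv y 50 166 x -14.6 17.7 mid 1.52 zmax 14.9
sleeve end y 50.94780502678475
flange n 111 y(x,z)= [3.0000e-03 1.1000e-02 5.0418e+01] x -14.418770116786485 16.277101588787296 z 4.888872470549757 14.916230191211362 circ ((0.9291658401489258, 5.084611415863037), 15.349284172058105)
```

View pics/h10.png

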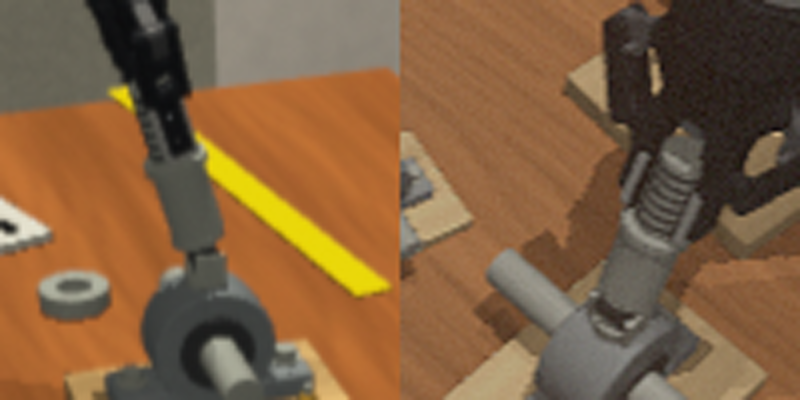

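View pics/w10c.png

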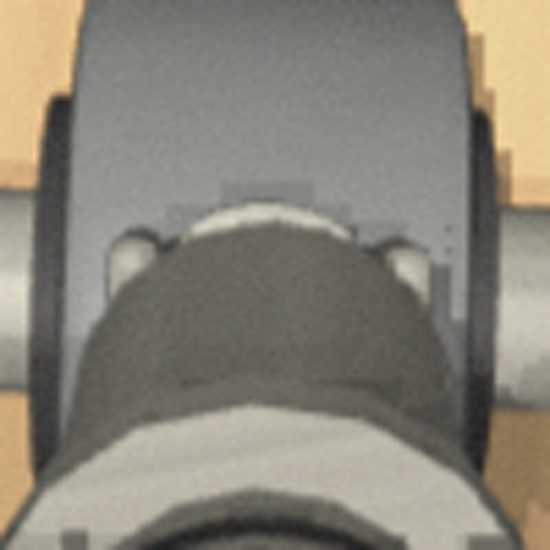

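```bash
cat > st.py <<'E'
from h import *
from scipy.spatial.transform import Rotation as R
s=arm.read_state();M=R.from_quat(s["ee_rot"]).as_matrix();F=s["contact_force"]-np.array([0,-.4,-2.2])
print(s["clock"],"pos",s["position"].round(2),"axis",(-M[:,1]).round(4),"tiltx",np.arctan2(M[0,1],-M[2,1]).round(4),"F tool",(M.T@F).round(1),"|F|",np.linalg.norm(s["contact_force"]).round(1),"T tool",(M.T@s["wrist_torque"]).round(2),"seat->tcp along n",(s["position"]-[578.2,236,131.5])@[-.259,.009,.966], s["gripper_width"])
E
python3 st.py; python3 -m creep '[[[-0.7,0,-0.2],[0,0,0],-1],[[-1.4,0.2,-0.4],[0,0,0],-1],[[-1.4,0.2,-0.4],[0,0,0],-1],[[-1.4,0.2,-0.4],[0,0,0],-1]]'; python3 st.py
```

```text
10.7667 pos [566.85 237.71 184.86] axis [-0.2639  0.0076  0.9645] tiltx 0.2671 F tool [  2.2 -33.6 -11.1] |F| 33.6 T tool [-3.99  0.   -0.84] seat->tcp along n 54.502721408004945 26.669894789141367
clock: 11.1
position: [566.5, 237.8, 184.8]
ee_rot: [0.431, -0.426, 0.564, -0.561]
contact_force: [-13.8, -3.4, 26.7]
gripper_width: 26.4
11.1 pos [566.47 237.81 184.76] axis [-0.2655  0.0074  0.9641] tiltx 0.2688 F tool [  3.3 -31.5  -5.6] |F| 30.3 T tool [-2.69 -0.02 -1.36] seat->tcp along n 54.502483615625344 26.42443271484085
```

```bash
python3 -m creep '[[[-0.7,-0.3,-0.2],[0,0,0],-1],[[-1.2,-0.5,-0.8],[0,0,0],-1],[[-1.2,-0.5,-0.8],[0,0,0],-1],[[-1.2,-0.5,-0.8],[0,0,0],-1],[[-1.2,-0.5,-0.8],[0,0,0],-1],[[-1.2,-0.5,-0.8],[0,0,0],-1]]'; python3 st.py; python3 - <<'E'
from h import *
s=wsnap("w11")
for nm in ("w4","w9","w11"):
    z=np.load(f"pics/{nm}.npz");K=z["K"];d=z["d"];Tc=np.array(arm.camera_params("wrist")["T_tool_cam"])
    v,u=np.mgrid[0:480,0:640];X=np.stack([(u-K[0,2])/K[0,0]*d,(v-K[1,2])/K[1,1]*d,d],-1)@Tc[:3,:3].T+Tc[:3,3]
    q=X[370:450,280:360].reshape(-1,3);m=np.median(q[:,1]);t=q[abs(q[:,1]-m)<3]
    A=np.c_[t[:,0],t[:,2],np.ones(len(t))];c=np.linalg.lstsq(A,t[:,1],rcond=None)[0]
    print(nm,"top y",m,"plane",c.round(3),"=> mouth",101+c[2])
p=cv2.imread("pics/w11.png")[200:300,270:370];cv2.imwrite("pics/w11c.png",cv2.resize(p,None,fx=5.5,fy=5.5,interpolation=cv2.INTER_CUBIC))
for n,(a,b) in (("scene",(245,370)),("side",(150,250))):
    p,d=arm.get_image(n);cv2.imwrite(f"pics/{n}11.png",p[:,:,::-1])
a=cv2.imread("pics/side11.png")[150:210,265:325];b=cv2.imread("pics/scene11.png")[250:310,375:435]
cv2.imwrite("pics/h11.png",cv2.resize(np.hstack([a,b]),None,fx=6.5,fy=6.5,interpolation=cv2.INTER_CUBIC))
E
```

```text
clock: 11.6
position: [566.3, 237.8, 184.7]
ee_rot: [0.43, -0.426, 0.564, -0.562]
contact_force: [-11.4, -3.6, 26.6]
gripper_width: 26.7
11.6 pos [566.28 237.78 184.73] axis [-0.2677  0.0062  0.9635] tiltx 0.271 F tool [  3.4 -30.7  -3.3] |F| 29.1 T tool [-1.95 -0.01 -1.51] seat->tcp along n 54.525226793269624 26.71795852413678
w4 top y -46.660067571764024 plane [ 1.0000e-03  2.0000e-03 -4.6671e+01] => mouth 54.3286654243925
w9 top y -46.71700378785111 plane [ 0.0000e+00  4.0000e-03 -4.6728e+01] => mouth 54.272195607277
w11 top y -46.84536574215823 plane [-4.0000e-03  1.0000e-02 -4.6843e+01] => mouth 54.15687611890993
```

View pics/h11.png

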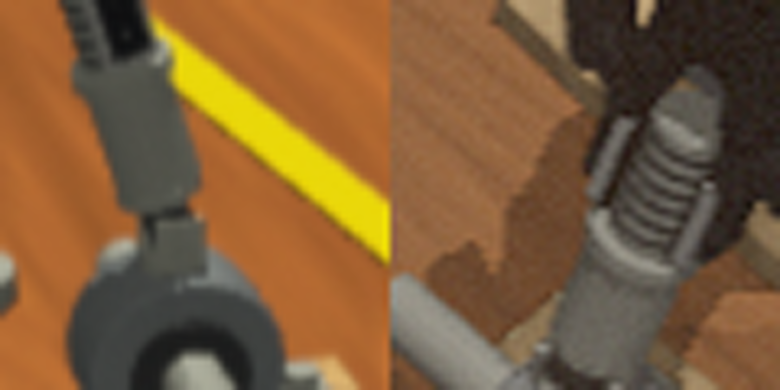

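View pics/w11c.png

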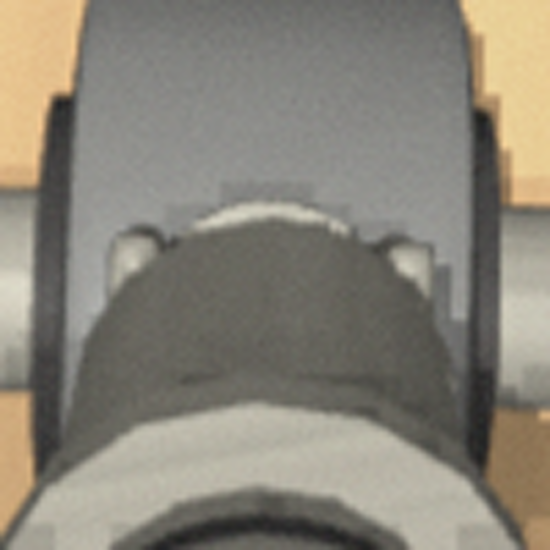

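The coupler's mouth meets the flange with no gap visible. It's pressed against a hard stop at about 30 N, with no slip in the grip. One short hold to confirm it's stable, then handing in.

```bash
python3 -m creep '[[[0,0,0],[0,0,0],-1],[[0,0,0],[0,0,0],-1],[[0,0,0],[0,0,0],-1],[[0,0,0],[0,0,0],-1],[[0,0,0],[0,0,0],-1],[[0,0,0],[0,0,0],-1]]'; python3 st.py; python3 -c "
from bench import arm
print(arm.job_done())"
```

```text
clock: 12.25
position: [566.3, 237.8, 184.7]
ee_rot: [0.43, -0.426, 0.564, -0.562]
contact_force: [-11.3, -5.1, 26.4]
gripper_width: 26.7
12.25 pos [566.28 237.78 184.73] axis [-0.2677  0.0062  0.9635] tiltx 0.271 F tool [  4.9 -30.6  -3.2] |F| 29.2 T tool [-1.92  0.04 -1.57] seat->tcp along n 54.52649848500275 26.66554891539155
the job is handed in; nothing more can be done
None
```

The coupler is on the middle-sized block's nipple and pressed fully home as far as I can measure. I handed the job in at 12.25 s with the arm still gripping and pressing.

- **Which block:** its board measured about 168 x 118 mm, which fits the 170 x 120 mm given.
- **Approach:** I lined the coupler up with the nipple, tilted about 0.26 rad, to roughly 0.2 mm in the wrist camera. I then slid it down the nipple's axis past the balls.
- **Fully home:** the coupler came up against a hard stop. Raising the push from about 15 N to 34 N moved it only about 0.2 mm. At hand-in it was steady under about 30 N, against the pin spring's 10 N.
- **Grip:** the coupler did not slip; its top stayed within 0.2 mm of where it sat in the fingers at pick-up.
- **Where checks differed slightly:**
  - The flange measured 54.5 mm from the fingertips and the mouth 54.2 mm. That 0.3 mm is within measuring error, and no gap was visible.
  - The tool ended tilted about 0.01 rad more than the nipple, with a sideways force of about 5 to 6 N left.
- **Not checked directly:** the pin's travel could not be read, and I did not see the snap itself. I did not touch anything else on the bench.

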